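# Snap the driver board home in the battery lamp

### The job

Refit the green driver board in the open battery lamp: lift it off the coaster, set it level over the four white snap posts with its white socket at the end next to the blue battery cells, then press it down evenly, one end after the other without racking or forcing it, until all four posts have clicked through and the board sits fully home. Leave the pen carousel, the jar and the binder clip undisturbed, and let go of the board at the end.

Things in the scene. Friction and masses are not known exactly. Their poses are not given: they have to be found in the camera images.
- board: Loose green circuit board of the lamp, 130 x 80 x 3 mm, about 0.12 kg, with an 8 mm hole near each corner, lying flat on the coaster (underside 8 mm above the desk). Origin: centre of its underside; x along the 130 mm side, z up. White socket (12 x 18 mm, 8 mm high) at x +36, y -26 mm: its +x half goes next to the battery cells. Black capacitor, 11 mm high, at x -34, y +27 mm.
- heatsink (a point): top centre of the finned aluminium heat sink in the middle of the board, the place to grip it: 36 mm along the board's x, 24 mm along y, 18 mm high above the board's top face (21 mm above the board's origin). Grip across the 24 mm; the board beside it is bare or has flat chips 1 mm high.
- end_socket (a point): bare place to press on the board's top at its +x end, midway between holes 1 and 2: 55 mm along +x from the board's origin, 3 mm above it. Bare area x 45 to 65 mm, y within 25 mm of the middle. Pressing with more than about 22 N in all cracks the board.
- end_far (a point): the like bare place at the -x end, midway between holes 3 and 4: 55 mm along -x from the board's origin, 3 mm above it. The same 22 N limit holds.
- hole1 (a point): Corner hole (8 mm) of the board, at its underside: 56 mm +x and 32 mm +y of the board's origin, in the board's axes. Belongs on post1.
- hole2 (a point): Corner hole (8 mm) of the board, at its underside: 56 mm +x and 32 mm -y of the board's origin, in the board's axes. Belongs on post2.
- hole3 (a point): Corner hole (8 mm) of the board, at its underside: 56 mm -x and 32 mm +y of the board's origin, in the board's axes. Belongs on post3.
- hole4 (a point): Corner hole (8 mm) of the board, at its underside: 56 mm -x and 32 mm -y of the board's origin, in the board's axes. Belongs on post4.
- lamp: Grey flat lamp housing lying open on its back, 196 x 98 mm, walls 20 mm high, on four soft gel feet 9 mm high that hold their place but give: it sinks about 1 mm per 3 N, 7 mm at most. Origin: centre of its underside, 9 mm above the desk; x along its length, z up. Board bay (142 x 92 mm inside) with the snap posts in the -x part, two blue battery cells (tops 32 mm above the desk) at the +x end.
- bay (a point): centre of the board bay, 24 mm to -x of the lamp's origin and 20 mm above it (29 mm above the desk, unloaded): the board's origin belongs here, board axes along the lamp's. Laid over the tips it rests 8 mm higher. Pressed midway between the two posts of one end it takes 14 to 19 N until both click; pressed in the middle for all four at once, more than the board bears. The click is felt as a sudden give; after it only the feet yield.
- post1 (a point): centre of the shoulder (13 mm wide, 29 mm above the desk) of a white snap post, 56 mm +x and 32 mm +y of bay in the lamp's axes. Above it a split arrowhead: it ends 11 mm higher in a blunt tip 5 mm wide; two sprung prongs flare to 11 mm along the lamp's x and hook over the board's top. Takes hole1.
- post2 (a point): centre of the shoulder (13 mm wide, 29 mm above the desk) of a white snap post, 56 mm +x and 32 mm -y of bay in the lamp's axes. Above it a split arrowhead: it ends 11 mm higher in a blunt tip 5 mm wide; two sprung prongs flare to 11 mm along the lamp's x and hook over the board's top. Takes hole2.
- post3 (a point): centre of the shoulder (13 mm wide, 29 mm above the desk) of a white snap post, 56 mm -x and 32 mm +y of bay in the lamp's axes. Above it a split arrowhead: it ends 11 mm higher in a blunt tip 5 mm wide; two sprung prongs flare to 11 mm along the lamp's x and hook over the board's top. Takes hole3.
- post4 (a point): centre of the shoulder (13 mm wide, 29 mm above the desk) of a white snap post, 56 mm -x and 32 mm -y of bay in the lamp's axes. Above it a split arrowhead: it ends 11 mm higher in a blunt tip 5 mm wide; two sprung prongs flare to 11 mm along the lamp's x and hook over the board's top. Takes hole4.
- coaster: Round blue and white ceramic coaster, 100 mm across, 8 mm thick, loose on the desk under the board. Origin: centre of its underside.
- carousel_rim (a point): point 55 mm from the axis and 98 mm above the desk on the turning pen carousel (124 mm across, with pens 165 mm high), which stands off to the left. Leave it alone.
- jar: Clear plastic jar with a red twist cap, 72 mm across, 93 mm high, loose, beyond the work. Origin: centre of its underside, z up. Leave it alone.
- clip: Black steel binder clip, 41 mm wide, 45 mm long with its wire arms, 19 mm high, lying loose near the robot. Origin: its underside. Leave it alone.
Things that resemble listed ones, but are neither listed nor needed, are in the scene too. What is shaped like the board but brown, pink or yellow is not meant.

How it is judged:
On the way, in this order (a step that is already met when the one before it is completed fails the run):
1. the board lies level over the posts, each of its holes on its own post's tip (horizontal distance between hole1 and post1 below 0.004 m and horizontal distance between hole2 and post2 below 0.004 m and horizontal distance between hole3 and post3 below 0.004 m and horizontal distance between hole4 and post4 below 0.004 m and z of hole1 in the frame of post1 between 0.004 and 0.0115 m and z of hole2 in the frame of post2 between 0.004 and 0.0115 m and z of hole3 in the frame of post3 between 0.004 and 0.0115 m and z of hole4 in the frame of post4 between 0.004 and 0.0115 m and angle between board's own z axis and vertical below 0.05 rad), for 0.1 s.
2. all four posts have clicked through: every corner of the board is down on its shoulder (z of hole1 in the frame of post1 between -0.0012 and 0.0012 m and z of hole2 in the frame of post2 between -0.0012 and 0.0012 m and z of hole3 in the frame of post3 between -0.0012 and 0.0012 m and z of hole4 in the frame of post4 between -0.0012 and 0.0012 m), for 0.2 s.
At the end, for the whole second after the job is handed in: All four holes of the board lie within 1.2 mm of their posts' shoulders in height (clicked under the prongs) and within 2 mm sideways, hole 1 on post 1 and so on, the board at rest and let go (all of step 2 and horizontal distance between hole1 and post1 below 0.002 m and horizontal distance between hole2 and post2 below 0.002 m and horizontal distance between hole3 and post3 below 0.002 m and horizontal distance between hole4 and post4 below 0.002 m and linear speed of board below 0.01 m/s and not (contact force between board and the fingers above 0.1 N)); the robot touches nothing.
It fails at once if the board is forced, pressed with well over 22 N: the contact forces between it and the lamp with its posts add up to more than 38 N (contact force between board and lamp above 38 N).
It fails at once if the board is racked: tilted more than 0.14 rad (8 degrees) over the lamp (horizontal distance between board and bay below 0.02 m and angle between board's own z axis and vertical above 0.14 rad).
It fails at once if the jar is shifted by more than 15 mm or tipped (distance of jar from where it was at the start of the episode above 0.015 m or angle between jar's own z axis and vertical above 0.2 rad).
It fails at once if the binder clip is shifted by more than 15 mm (distance of clip from where it was at the start of the episode above 0.015 m).
It fails at once if the pen carousel is turned by more than about 15 mm at its rim (distance of carousel_rim from where it was at the start of the episode above 0.015 m).
It also fails if it takes over 61 s, if anything falls off the work surface, if the arm or the gripper's body presses on something with over 40 N, if the wrist force passes 120 N, or if a joint passes its speed limit or range.

### The arm

A 6-joint arm with a two-finger parallel gripper is mounted at the origin on the work surface. World frame = base frame: x ahead of the robot, y to its left, z up, the work surface at z = 0. Lengths are in m, angles in rad, forces in N, time in s.
With the tool pointing down it reaches from about 0.25 to 0.8 m from the base axis. Payload 8.5 kg.
Tool frame: the origin (TCP) lies between the finger pads; the fingertips stand 22 mm ahead of it and the grasp point (between the pads) lies 3 mm ahead of it; x points along the fingers, z is the direction in which the jaws open and shut, and the axes are right-handed (so a half turn about x gives the same grasp; the last joint's range is limited). The gripper opens to 85 mm and grips with 20 to 120 N. Pads are 22 mm wide; open, the fingers measure 114 mm over their backs; the gripper's body (76 mm by 85 mm) begins 54 mm behind the grasp point. The pads swing forward as they close: fully open they stand 13 mm farther back than shut.
Start: joints at [-1.232, 0.238, -0.013, 1.319, 0, 1.571], TCP at [0.174, -0.495, 0.253] pointing down, gripper open.
Joint ranges: [-2.66, 2.66], [-1.03, 1.9], [-1.14, 1.46], [-1.82, 2.27], [-1.45, 1.34], [-3.14, 3.14]. Speed limits (rad/s): [2.22, 2.22, 2.79, 3.14, 3.14, 3.14].

### API

Orientations are given as a rotation vector (axis times angle).
In Python, from bench import arm gives the robot as it stands. Calls block until the motion is done:
- arm.move_ptp(position, orientation): joint-space move of the TCP to a pose.
- arm.servo_line(position, velocity=0.15, rotation=None, guard=None): straight line of the TCP; rotation=None keeps the orientation; velocity is the mean speed in m/s. With guard (N) it stops when the force on the tool has changed by that much, and returns True; else False.
- arm.set_joints(angles): joint-space move.
- arm.grip(opening, f_grip=None): finger opening in m; f_grip is the grip in N (None keeps the last); returns when the fingers have stopped.
- arm.hold(seconds).
- arm.inverse_kinematics(position, orientation): joint angles nearest the present ones, or None.
- arm.get_state(): the state.
- arm.camera(name): name is "scene" or "top" or "wrist"; returns a dict with "img" (480x640x3 uint8, red, green, blue), "range_z" (480x640 float32, m along the optical axis (not along the pixel's ray), 0 where there is no reading), "vfov" (degrees; the focal length in pixels is half the picture's height over the tangent of half this angle, whatever the lens; pixels are square), "cx", "cy" (the principal point, pixels), "xyz" and "rotation" of the camera in the world; the wrist camera has in their place "mount" (4x4, takes a point from camera to tool coordinates, whose origin is the TCP and whose axes are the tool frame's). Camera axes: x right, y up, looking along -z (the intrinsics and any distortion apply to the point x, -y, -z); pixel columns grow to the right and rows downward; lengths in m; the calibration is good to about 2 mm. The wrist camera is an equidistant fisheye: a pixel r from the principal point sees the ray r / f radians off the axis. A picture is of the moment at which its call begins: read the wrist's pose just before it.
A pose or a line that the arm cannot do raises arm.MotionError and nothing moves.
- arm.finish_job(): hands the job in, once; it reports no verdict.
Trained networks look in a picture, given as the dict that the camera call returned (one of the last four; its "shot" number tells which), for a name from the list of things; names that differ only in an ending like _2 or _b are one class to them, and where a whole thing is asked for, a point or a joint stands for the part that bears it (a point fixed in the world has none). Each returns a list of dicts, best first, with "p" (0 to 1); they miss things now and then, are a little off and sometimes report something else, mostly with a low value. They report only what shows in the picture. A call takes as long as a camera call. They do not tell look-alikes from the thing itself.
- arm.recognise(target, picture): "rect" ([left, top, width, height] in pixels, round what is visible of it).
- arm.silhouettes(target, picture): "pixels" (480x640 bool, what is visible of it) and "rect" ([left, top, width, height] in pixels, round what is visible of it).
The state is a dict: "time": time; "qpos": joint angles; "qvel": joint speeds; "joint_torque": joint torques, N m; "eef_pos": TCP position; "eef_rot": TCP orientation; "force": force on the tool from outside, world axes, zero at the start; "moment": the same for the moment, N m; "finger_gap": finger opening in m.
Only numpy, scipy, OpenCV 4.12 (cv2) and the standard library are available. Lean on these libraries where they do the work, as an engineer would, in place of code of your own. Each camera call takes 0.05 s, during which the arm holds its last target.

## Working session

There is one attempt and no reset: what is moved stays moved. The work goes in short steps, each a Python script; the robot and the scene stay as the last script left them, time stands still between calls to the robot, and variables do not carry over. Pictures are saved under pics/ and viewed, and the job is handed in when it is done.

```bash
ls; mkdir -p pics
python3 - <<'E'
from bench import arm
import cv2,pickle
s=arm.get_state();print(s)
for n in ["scene","top","wrist"]:
    c=arm.camera(n); cv2.imwrite(f"pics/{n}0.png",c["img"][:,:,::-1]); pickle.dump(c,open(f"{n}0.pkl","wb"))
    print(n,{k:v for k,v in c.items() if k not in("img","range_z")})
    for t in ["board","lamp","heatsink","coaster"]:
        try:
            r=arm.recognise(t,c); print(t,[(x["rect"],round(x["p"],2)) for x in r])
        except Exception as e: print(t,e)
print(arm.get_state()["time"])
E
```

```text
pics
{'time': 0.0, 'qpos': array([-1.23201378e+00,  2.38798177e-01, -1.42666059e-02,  1.31917943e+00,
       -1.70823745e-05,  1.57078136e+00]), 'qvel': array([-3.21964173e-04,  6.26660662e-05,  8.11279302e-05,  8.56420250e-04,
        7.10101229e-04, -1.60763140e-03]), 'joint_torque': array([-8.23041773e-04, -5.38778114e+01,  3.46435869e+01,  1.87623646e-02,
        1.58841117e-04, -7.96768347e-06]), 'eef_pos': array([ 0.1743469 , -0.4948015 ,  0.25266366]), 'eef_rot': array([ 0.95695122,  1.35186697, -0.95558969]), 'force': array([ 0.18210977, -0.2351065 ,  0.49038942]), 'moment': array([0.03260409, 0.05465726, 0.01858933]), 'finger_gap': 0.08560008595018105}
scene {'vfov': 50.12217987315397, 'cx': 326.80817177890987, 'cy': 238.78982175732537, 'xyz': array([ 1.358862  , -0.16359695,  0.87048893]), 'rotation': array([0.6872177 , 0.53723791, 1.22352847]), 'shot': 1}
board [([258.0, 251.2, 66.7, 35.6], 0.98), ([211.3, 321.9, 72.3, 59.2], 0.94), ([98.6, 265.8, 64.9, 55.1], 0.75), ([184.5, 267.1, 62.3, 46.7], 0.69), ([207.7, 212.0, 52.3, 28.0], 0.64)]
lamp [([348.0, 212.5, 81.5, 69.9], 
[... 761 characters left out ...]
8, 231.6, 59.8, 68.9], 0.73), ([381.9, 317.1, 61.3, 42.1], 0.73), ([410.6, 218.5, 57.6, 62.3], 0.68)]
coaster [([419.9, 227.2, 45.0, 35.2], 0.58)]
wrist {'vfov': 65.70646984690485, 'cx': 318.61852190357365, 'cy': 240.6469057175694, 'mount': array([[-5.77551569e-04,  3.20841008e-01, -9.47132891e-01,
        -1.20433499e-01],
       [ 4.88489334e-04,  9.47133027e-01,  3.20840756e-01,
         8.19971205e-02],
       [ 9.99999714e-01, -2.77362233e-04, -7.03745576e-04,
         1.96273671e-04],
       [ 0.00000000e+00,  0.00000000e+00,  0.00000000e+00,
         1.00000000e+00]]), 'shot': 3}
board [([59.7, 2.2, 54.7, 16.2], 0.81)]
lamp []
heatsink [([61.3, 0.0, 52.8, 15.3], 0.64)]
coaster []
0.75
```

View pics/scene0.png

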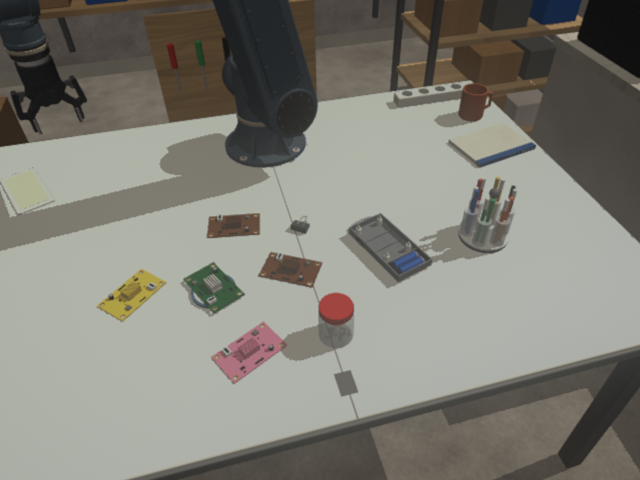

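View pics/top0.png

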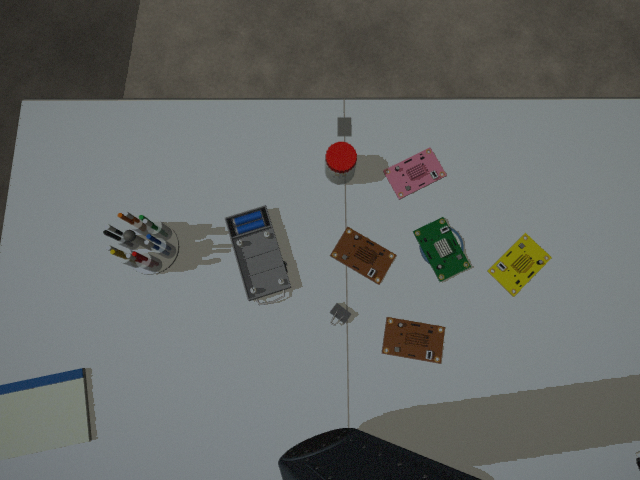

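Run:
```python
import cv2
i=cv2.imread("pics/top0.png")[140:380,200:560]
cv2.imwrite("pics/top0z.png",cv2.resize(i,None,fx=2.2,fy=2.2,interpolation=cv2.INTER_CUBIC))
```

```text
(no output)
```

View pics/top0z.png

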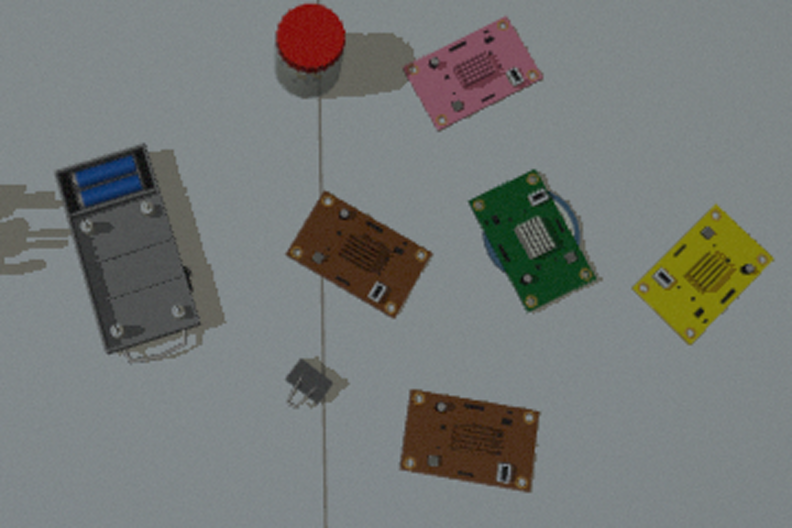

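The top view shows the green board on the coaster, with its heat sink at about (443,247) and its socket end up-left. The lamp is at about (259,254), with the blue cells at its upper end. The brown, pink and yellow boards are decoys. Next I'll work out rough poses and look closer with the wrist camera.

```bash
cat > h.py <<'E'
import numpy as np,cv2,pickle
from scipy.spatial.transform import Rotation as R
def K(c): return 240/np.tan(np.radians(c["vfov"]/2))
def pix2z(c,uv,z):  # fixed cams
    f=K(c);d=np.array([(uv[0]-c["cx"])/f,-(uv[1]-c["cy"])/f,-1.])
    d=R.from_rotvec(c["rotation"]).as_matrix()@d;o=c["xyz"];return o+d*(z-o[2])/d[2]
def toolrot(psi,flip=False):
    """jaws along board y, board heading psi; camera on board -x side (flip: +x)"""
    x=np.array([0,0,-1.]);z=np.array([-np.sin(psi),np.cos(psi),0])*(-1 if flip else 1)
    return np.column_stack([x,np.cross(z,x),z])
def rv(M): return R.from_matrix(M).as_rotvec()
def wray(c,s,uv):
    f=K(c);dx=uv[0]-c["cx"];dy=uv[1]-c["cy"];r=np.hypot(dx,dy);t=r/f
    d=np.array([np.sin(t)*dx/r,-np.sin(t)*dy/r,-np.cos(t)])
    Rt=R.from_rotvec(s["eef_rot"]).as_matrix();m=c["mount"]
    return s["eef_pos"]+Rt@m[:3,3], Rt@m[:3,:3]@d
def wpix2z(c,s,uv,z):
    o,d=wray(c,s,uv);return o+d*(z-o[2])/d[2]
def wproj(c,s,P):
    Rt=R.from_rotvec(s["eef_rot"]).as_matrix();m=c["mount"]
    p=m[:3,:3].T@(Rt.T@(np.asarray(P)-s["eef_pos"])-m[:3,3])
    x,y,z=p[0],-p[1],-p[2];r=np.hypot(x,y);t=np.arctan2(r,z);f=K(c)
    return np.array([c["cx"]+f*t*x/r,c["cy"]+f*t*y/r])
E
python3 - <<'E'
from h import *
from bench import arm
c=pickle.load(open("top0.pkl","rb"))
q=lambda x,y:(200+x/2.2,140+y/2.2)
H=[pix2z(c,q(*p),.011)[:2] for p in [(478,205),(533,179),(530,301),(586,274)]]
P=[pix2z(c,q(*p),.040)[:2] for p in [(86,227),(147,207),(116,331),(178,311)]]
for n,h in(("board",H),("lamp",P)):
    h=np.array(h);ctr=h.mean(0);d=h[:2].mean(0)-h[2:].mean(0);psi=np.arctan2(d[1],d[0])
    print(n,h.round(3).tolist(),ctr,np.degrees(psi),np.linalg.norm(d),np.linalg.norm(h[0]-h[1]))
    for fl in(0,1):
        print(fl,arm.inverse_kinematics([*ctr,.2],rv(toolrot(psi,fl))))
print(R.from_rotvec(arm.get_state()["eef_rot"]).as_matrix().round(2))
for p,z in(((341,157),.093),((341,315),.01),((150,245),.1)): print(pix2z(c,p,z))
E
```

```text
board [[0.592, -0.164], [0.62, -0.223], [0.491, -0.213], [0.519, -0.272]] [ 0.55551105 -0.21819252] 25.70251327037282 0.11170445478901395 0.06522063737714776
0 [-0.37426506  0.38192934  0.05735142  1.24621841  0.         -0.82285854]
1 [-0.37426506  0.38192934  0.05735142  1.24621841  0.          2.31873412]
lamp [[0.563, 0.238], [0.584, 0.177], [0.459, 0.205], [0.478, 0.144]] [0.52101807 0.19098252] 17.56257765348222 0.11032229865156085 0.0644092993100855
0 [ 0.35134762  0.31138462 -0.04914176  1.21026994  0.          0.04482281]
1 [ 0.35134762  0.31138462 -0.04914176  1.21026994  0.         -3.09676984]
[[-0.    0.94  0.33]
 [ 0.    0.33 -0.94]
 [-1.    0.   -0.  ]]
[0.74487001 0.01224485 0.093     ]
[0.40713562 0.01250886 0.01      ]
[0.54754163 0.41292934 0.1       ]
```

Run:
```python
from h import *
from bench import arm
psi=np.radians(25.7)
arm.move_ptp([.5555,-.2182,.211],rv(toolrot(psi)))
s=arm.get_state();c=arm.camera("wrist");pickle.dump((c,s),open("wb.pkl","wb"))
cv2.imwrite("pics/wb.png",c["img"][:,:,::-1])
print(s["eef_pos"],s["time"])
cx=.5555,-.2182
for sx,sy in((56,32),(56,-32),(-56,32),(-56,-32)):
    v=toolrot(psi);X=-v[:,1];Y=v[:,2]
    print(wproj(c,s,np.array([*cx,.011])+X*sx/1e3+Y*sy/1e3))
```

```text
[ 0.55528669 -0.21865313  0.21108768] 2.8083
[353.28671593 271.83000526]
[285.37497155 271.87776466]
[356.47277478 151.51115566]
[282.07038743 151.55731543]
```

View pics/wb.png

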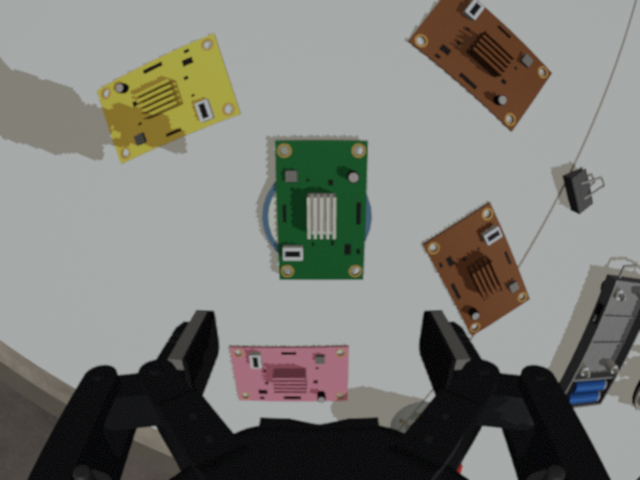

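The wrist view shows the green board centred at (320,210), with the socket at (292,254) at the lower end. That matches the predicted hole pixels to 2–4 px. I'll take a closer look at the board and then the lamp from the same relative pose.

Run:
```python
from h import *
from bench import arm
px=[(355.5,270.5),(288,271),(360,150),(285,151)]
c,s=pickle.load(open("wb.pkl","rb"))
h=np.array([wpix2z(c,s,p,.011)[:2] for p in px]);ctr=h.mean(0);d=h[:2].mean(0)-h[2:].mean(0);psi=np.arctan2(d[1],d[0])
print(ctr,np.degrees(psi),np.linalg.norm(d))
arm.servo_line([*ctr,.116],velocity=.15,rotation=rv(toolrot(psi)))
arm.hold(.3)
s=arm.get_state();c=arm.camera("wrist");pickle.dump((c,s),open("wb2.pkl","wb"))
cv2.imwrite("pics/wb2.png",c["img"][:,:,::-1]); print(s["eef_pos"],s["time"])
arm.servo_line([*ctr,.2],velocity=.25)
psl=np.radians(17.56)
arm.move_ptp([.521,.191,.145],rv(toolrot(psl)))
arm.hold(.3)
s=arm.get_state();c=arm.camera("wrist");pickle.dump((c,s),open("wl1.pkl","wb"))
cv2.imwrite("pics/wl1.png",c["img"][:,:,::-1]); print(s["eef_pos"],s["time"])
```

```text
[ 0.55348168 -0.21635798] 25.44095483058366 0.1117734618216149
[ 0.5537972  -0.21647208  0.11666221] 3.9417
[0.52128333 0.19042715 0.14507549] 6.3
```

View pics/wb2.png

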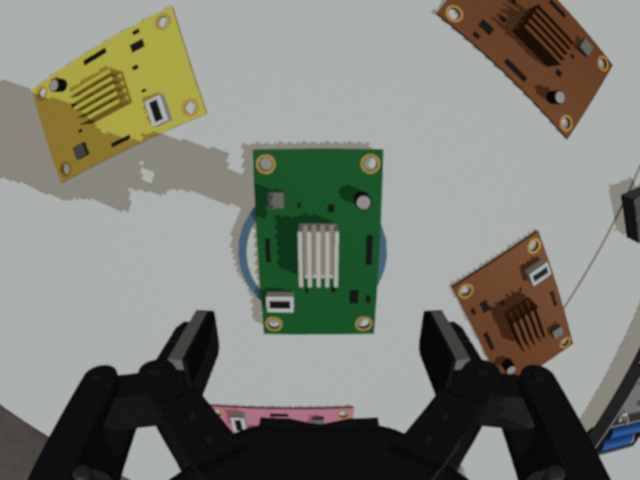

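View pics/wl1.png

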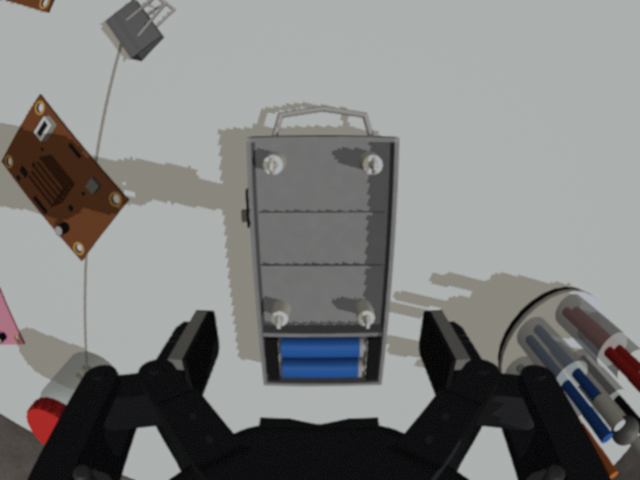

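Run:
```python
from h import *
def tile(f,pts,out):
    c,s=pickle.load(open(f,"rb"));im=c["img"][:,:,::-1]
    T=[cv2.resize(np.ascontiguousarray(im[y-15:y+15,x-20:x+20]),None,fx=10,fy=10,interpolation=cv2.INTER_NEAREST) for x,y in pts]
    for t in T:
        for k in range(0,40,5): cv2.line(t,(k*10,0),(k*10,6),(0,0,255),1)
        for k in range(0,30,5): cv2.line(t,(0,k*10),(6,k*10),(0,0,255),1)
    cv2.imwrite(out,np.vstack([np.hstack(T[:2]),np.hstack(T[2:])]))
tile("wb2.pkl",[(274,323),(364,323),(265,164),(371,164)],"pics/wb2t.png")
tile("wl1.pkl",[(280,318),(367,318),(273,165),(373,165)],"pics/wl1t.png")
```

```text
(no output)
```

View pics/wb2t.png

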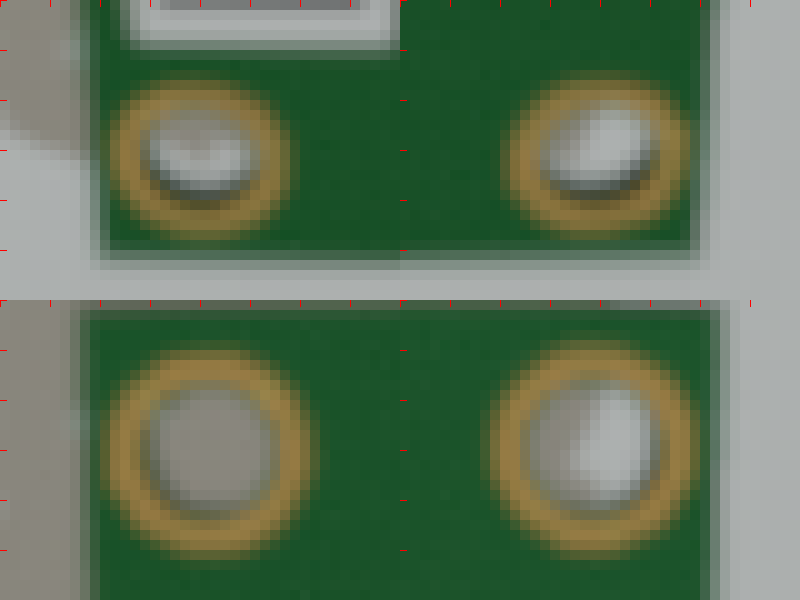

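View pics/wl1t.png

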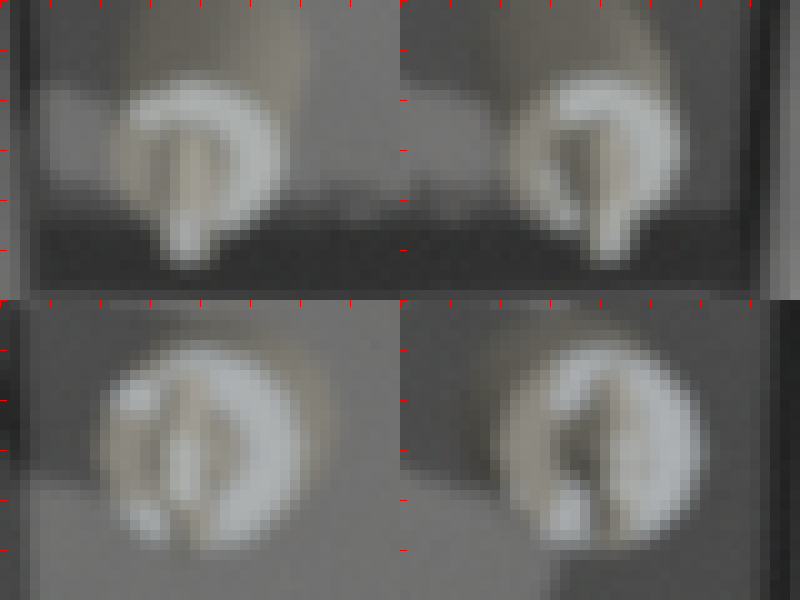

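```bash
cat > fit.py <<'E'
from h import *
from scipy.optimize import minimize
from scipy.ndimage import map_coordinates
HO=np.array([[56,32],[56,-32],[-56,32],[-56,-32]])/1e3
def wprojN(c,s,P):
    return np.array([wproj(c,s,p) for p in P])
th=np.linspace(0,2*np.pi,48,endpoint=False)
def contrast(img,c,s,ctr,r,z,dr=.0008):
    v=[]
    for k in(-1,1):
        P=np.column_stack([ctr[0]+(r+k*dr)*np.cos(th),ctr[1]+(r+k*dr)*np.sin(th),np.full(48,z)])
        q=wprojN(c,s,P);v.append(map_coordinates(img,[q[:,1],q[:,0]],order=1))
    return np.clip(v[0]-v[1],-15,40).mean()
def fitcirc(img,c,s,c0,r,z,fitr=True):
    best=None
    for dx in(-.0015,0,.0015):
        for dy in(-.0015,0,.0015):
            f=lambda p:-contrast(img,c,s,p[:2],p[2] if fitr else r,z)
            o=minimize(f,[c0[0]+dx,c0[1]+dy,r],method="Nelder-Mead",options=dict(xatol=2e-5,fatol=1e-3,initial_simplex=np.array([c0[0]+dx,c0[1]+dy,r])+np.array([[0,0,0],[.001,0,0],[0,.001,0],[0,0,.0005]])))
            if best is None or o.fun<best.fun: best=o
    return best.x,-best.fun
def pose(H):
    H=np.asarray(H);m=H.mean(0);a=HO
    A=(H-m);num=(a[:,0]*A[:,1]-a[:,1]*A[:,0]).sum();den=(a*A).sum()
    psi=np.arctan2(num,den);Rm=np.array([[np.cos(psi),-np.sin(psi)],[np.sin(psi),np.cos(psi)]])
    return m,psi,(H-m-a@Rm.T)*1e3
def hl(c,s,px,r,z,img,fitr=True):
    out=[]
    for p in px:
        x,v=fitcirc(img,c,s,wpix2z(c,s,p,z)[:2],r,z,fitr);out.append(x[:2]);print("  r",round(x[2]*1e3,2),"contrast",round(v,1),"px",wproj(c,s,[x[0],x[1],z]).round(1))
    m,psi,res=pose(out);print(" ctr",m,"deg",np.degrees(psi),"res mm",res.round(2).tolist());return m,psi
def boardimg(c): i=c["img"].astype(float);return cv2.GaussianBlur(i[:,:,0]-.0*i[:,:,1],(0,0),.7)
def lampimg(c): return cv2.GaussianBlur(c["img"].astype(float).mean(2),(0,0),.7)
E
python3 - <<'E'
from fit import *
c,s=pickle.load(open("wb2.pkl","rb"))
print("board");m,p=hl(c,s,[(364,323),(274,323),(371,164),(265,164)],.0065,.011,boardimg(c))
c,s=pickle.load(open("wl1.pkl","rb"))
for fr in(1,0):
    print("lamp");m,p=hl(c,s,[(367,318),(280,318),(373,165),(273,165)],.0065,.029,lampimg(c),fr)
E
```

```text
board
  r 6.9 contrast 39.8 px [362.3 322.9]
  r 6.1 contrast 40.0 px [273.2 323.7]
  r 6.5 contrast 40.0 px [369.2 162.2]
  r 6.22 contrast 40.0 px [264.7 163.2]
 ctr [ 0.55361958 -0.21783384] deg 25.771420787393698 res mm [[0.2, -0.31], [0.35, 0.36], [-0.37, -0.1], [-0.17, 0.05]]
lamp
  r 6.87 contrast 34.4 px [366.4 318.7]
  r 6.78 contrast 32.4 px [279.1 319.1]
  r 6.86 contrast 38.1 px [373.4 164.3]
  r 6.53 contrast 34.8 px [272.6 164.5]
 ctr [0.52204917 0.19342888] deg 17.67423565174825 res mm [[0.19, 0.3], [0.42, -0.15], [-0.44, 0.19], [-0.18, -0.33]]
lamp
  r 6.08 contrast 33.7 px [366.2 318.4]
  r 6.35 contrast 31.8 px [279.3 318.7]
  r 6.72 contrast 37.9 px [372.9 164.4]
  r 6.79 contrast 34.8 px [272.6 164.5]
 ctr [0.52197222 0.19333801] deg 17.730826455971243 res mm [[0.12, 0.15], [0.16, -0.04], [-0.14, 0.07], [-0.13, -0.18]]
```

```bash
sed -i 's/,-15,40)/,-15,CL)/; s/^th=/CL=40\nth=/' fit.py
python3 - <<'E'
import fit
from fit import *
fit.CL=200
c,s=pickle.load(open("wb2.pkl","rb"))
i=c["img"].astype(float)
for img in(i[:,:,0],i[:,:,0]+.5*i[:,:,1]):
    m,p=hl(c,s,[(364,323),(274,323),(371,164),(265,164)],.0065,.011,cv2.GaussianBlur(img,(0,0),.7))
fit.CL=200
# inner hole
m,p=hl(c,s,[(364,323),(274,323),(371,164),(265,164)],.0065,.011,cv2.GaussianBlur(i[:,:,0]-i[:,:,2],(0,0),.7))
# outline check
g=((i[:,:,1]-i[:,:,0])>25).astype(np.uint8);n,l,st,ce=cv2.connectedComponentsWithStats(g)
k=1+st[1:,4].argmax();cn,_=cv2.findContours((l==k).astype(np.uint8),0,2);b=cv2.boxPoints(cv2.minAreaRect(max(cn,key=len)));
ap=cv2.approxPolyDP(max(cn,key=len),5,True)[:,0];print(ap.tolist())
w=np.array([wpix2z(c,s,q,.011)[:2] for q in ap]);print(w.mean(0),[np.linalg.norm(w[j]-w[j-1]).round(4) for j in range(len(w))])
E
```

```text
r 6.51 contrast 62.1 px [363.  323.2]
  r 6.47 contrast 62.8 px [273.7 323.5]
  r 6.4 contrast 83.1 px [369.7 163.5]
  r 6.42 contrast 83.9 px [265.4 163.8]
 ctr [ 0.55371281 -0.2173068 ] deg 25.707755490819235 res mm [[0.07, -0.21], [-0.14, 0.2], [0.1, -0.07], [-0.03, 0.08]]
  r 6.48 contrast 72.0 px [363.  323.2]
  r 6.43 contrast 73.0 px [273.7 323.5]
  r 6.38 contrast 96.7 px [369.7 163.5]
  r 6.38 contrast 98.1 px [265.4 163.8]
 ctr [ 0.55372408 -0.21729941] deg 25.712347268256334 res mm [[0.06, -0.22], [-0.11, 0.21], [0.08, -0.06], [-0.04, 0.08]]
  r 6.76 contrast 54.2 px [363.3 323.1]
  r 6.69 contrast 52.8 px [273.6 323.4]
  r 6.55 contrast 68.7 px [369.9 163.3]
  r 6.52 contrast 67.5 px [265.4 163.8]
 ctr [ 0.5536429  -0.21730376] deg 25.71437501643196 res mm [[0.0, -0.09], [-0.07, 0.04], [0.02, -0.0], [0.05, 0.05]]
[[254, 150], [263, 320], [277, 315], [283, 321], [279, 331], [264, 324], [264, 331], [372, 332], [373, 325], [360, 332], [353, 322], [363, 314], [374, 319], [384, 259], [382, 151]]
[ 0.58573838 -0.19837664] [np.float64(0.0781), np.float64(0.118), np.float64(0.0111), np.float64(0.0063), np.float64(0.0091), np.float64(0.012), np.float64(0.006), np.float64(0.078), np.float64(0.006), np.float64(0.0108), np.float64(0.0102), np.float64(0.0094), np.float64(0.0092), np.float64(0.046), np.float64(0.0707)]
```

The fits are consistent to about 0.2 mm. The board is at (0.5537, −0.2173) heading 25.7°, and the bay is at (0.5220, 0.1934) heading 17.7°. Next I'll grasp and lift it, then look at it in the hand.

Run:
```python
from h import *
from bench import arm
psi=np.radians(25.71);M=rv(toolrot(psi));b=[.5537,-.2173]
arm.move_ptp([*b,.12],M)
arm.grip(.045,40)
arm.servo_line([*b,.06],velocity=.12)
g=arm.servo_line([*b,.036],velocity=.05,guard=4)
s=arm.get_state();print("guard",g,s["eef_pos"],s["force"],s["finger_gap"],s["time"])
arm.grip(.015,40)
s=arm.get_state();print(s["eef_pos"],s["force"],s["finger_gap"],s["time"])
c=arm.camera("wrist");cv2.imwrite("pics/g1.png",c["img"][:,:,::-1])
arm.servo_line([*b,.12],velocity=.1)
arm.hold(.2)
s=arm.get_state();print(s["eef_pos"],s["force"],s["finger_gap"],s["time"])
c=arm.camera("wrist");cv2.imwrite("pics/g2.png",c["img"][:,:,::-1]);pickle.dump((c,s),open("wg2.pkl","wb"))
```

```text
guard False [ 0.55361423 -0.21726586  0.03582458] [ 0.50829227  0.06943348 -1.05011878] 0.04480864926730033 9.625
[ 0.5540134  -0.21741686  0.03644169] [-0.11518489 -0.95338099  3.2584419 ] 0.02288288676415626 9.9417
[ 0.55339993 -0.21717403  0.11933086] [-0.03862143  0.20931712 -0.80236778] 0.023218893274258124 11.1833
```

View pics/g2.png

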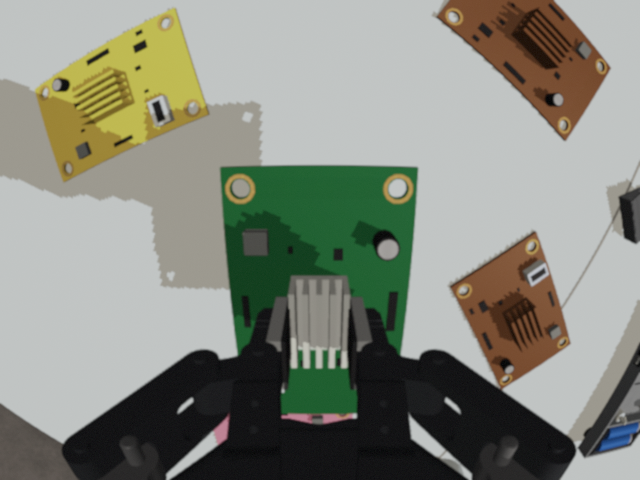

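The board is held and looks level, with holes 4 and 3 at (240,188) and (398,188). I'll measure its pose in the hand.

Run:
```python
import fit
from fit import *
fit.CL=200
c,s=pickle.load(open("wg2.pkl","rb"));i=c["img"].astype(float)
im=cv2.GaussianBlur(i[:,:,0]-i[:,:,2],(0,0),.7);Rt=R.from_rotvec(s["eef_rot"]).as_matrix()
for dz in(.0254,.0245,.0263):
    z=s["eef_pos"][2]-dz;o=[]
    for p in[(398,188),(240,188)]:
        x,v=fitcirc(im,c,s,wpix2z(c,s,p,z)[:2],.0065,z)
        t=Rt.T@(np.array([x[0],x[1],z])-s["eef_pos"]);o.append(t);print(t.round(5),x[2],v)
    o=np.array(o);d=o[0]-o[1];m=o.mean(0);ang=np.arctan2(d[1],d[2])
    # board x = -tool y ; centre is 56 mm toward +x = -tool y
    print("len",np.linalg.norm(d),"yaw",np.degrees(ang),"centre tool y,z",m[1]-.056*np.cos(ang),m[2]+.056*np.sin(ang))
print(Rt.round(4))
```

```text
[0.02547 0.05612 0.03183] 0.006355204683043363 97.99629320406001
[ 0.02542  0.0561  -0.03215] 0.006370261985229887 97.23071703392505
len 0.06397594568252418 yaw 0.01720256858539637 centre tool y,z 0.00011371382700920557 -0.00014470186732068536
[0.02457 0.05629 0.03163] 0.006317074427262079 98.24903885258233
[ 0.02452  0.05627 -0.03195] 0.006329597504700765 97.47233778623665
len 0.06358098343990219 yaw 0.023286212215309663 centre tool y,z 0.0002782027710197532 -0.0001378990052601265
[0.02637 0.05596 0.03203] 0.006398689175272438 97.73973231027743
[ 0.02632  0.05594 -0.03235] 0.006409140812548915 96.98875433508813
len 0.0643794475540184 yaw 0.014030610038723624 centre tool y,z -5.186258246093339e-05 -0.00014594287392706055
[[-1.000e-03 -9.010e-01 -4.338e-01]
 [ 4.000e-04 -4.338e-01  9.010e-01]
 [-1.000e+00  8.000e-04  8.000e-04]]
```

Run:
```python
from h import *
from bench import arm
b0=[.5537,-.2173];b=[.5220,.1934];M=rv(toolrot(np.radians(17.7)))
arm.servo_line([*b0,.17],velocity=.2)
arm.move_ptp([*b,.17],M)
arm.servo_line([*b,.085],velocity=.1)
arm.hold(.3)
s=arm.get_state();print(s["eef_pos"],s["force"],s["finger_gap"],s["time"])
c=arm.camera("wrist");cv2.imwrite("pics/p1.png",c["img"][:,:,::-1]);pickle.dump((c,s),open("wp1.pkl","wb"))
print(toolrot(np.radians(17.7)).round(4).tolist(),R.from_rotvec(s["eef_rot"]).as_matrix().round(4).tolist())
```

```text
[0.5221637  0.19349312 0.08537718] [-0.79492054 -0.2632818  -1.89077034] 0.022791200535782118 14.4583
[[0.0, -0.9527, -0.304], [0.0, -0.304, 0.9527], [-1.0, -0.0, 0.0]] [[0.0006, -0.9527, -0.3041], [0.0003, -0.3041, 0.9527], [-1.0, -0.0006, 0.0001]]
```

View pics/p1.png

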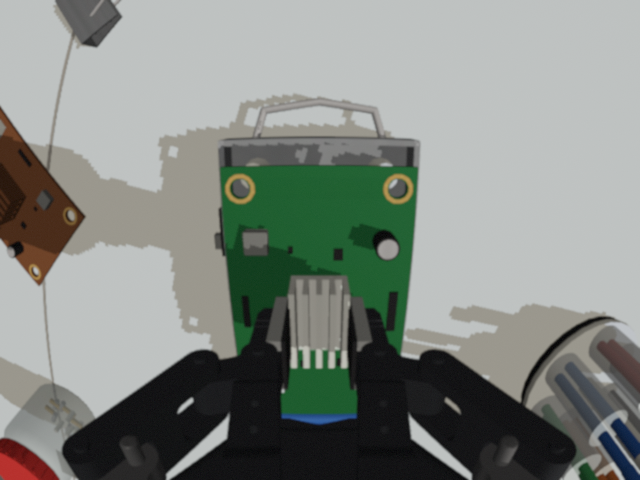

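The board is over the lamp and square with its walls, holes at (240,188) and (398,188). I'll lower it onto the tips with a guard and look again before letting go.

Run:
```python
from h import *
from bench import arm
b=[.5220,.1934]
g=arm.servo_line([*b,.069],velocity=.05,guard=5)
s=arm.get_state();print(g,s["eef_pos"],s["force"],s["time"])
f0=s["force"][2]
z=.069
while not g and z>.062:
    z-=.0005;arm.servo_line([*b,z],velocity=.02,guard=5);arm.hold(.04)
    s=arm.get_state();print(round(z,4),s["eef_pos"].round(4),s["force"].round(2),round(s["time"],2))
    if s["force"][2]-f0>2.5: break
c=arm.camera("wrist");cv2.imwrite("pics/p2.png",c["img"][:,:,::-1]);pickle.dump((c,s),open("wp2.pkl","wb"))
im=c["img"][:,:,::-1]
T=[cv2.resize(np.ascontiguousarray(im[y-20:y+20,x-20:x+20]),None,fx=9,fy=9,interpolation=cv2.INTER_NEAREST) for x,y in((240,188),(398,188))]
cv2.imwrite("pics/p2t.png",np.hstack(T))
```

```text
False [0.52170551 0.19330561 0.06851073] [ 0.9518004  -0.22768341 -0.2851793 ] 14.975
0.0685 [0.5221 0.1934 0.0687] [-0.64 -0.02 -1.4 ] 15.27
0.068 [0.522  0.1934 0.0681] [ 0.17  0.04 -1.03] 15.56
0.0675 [0.522  0.1934 0.0675] [ 0.56 -0.63 -0.67] 15.85
0.067 [0.522  0.1934 0.067 ] [-0.07 -0.01 -1.82] 16.14
0.0665 [0.522  0.1934 0.0665] [-0.24 -0.31 -0.99] 16.43
0.066 [0.522  0.1934 0.066 ] [-0.21 -0.13 -2.14] 16.73
0.0655 [0.522  0.1934 0.0655] [-0.26  0.25 -1.46] 17.02
0.065 [0.522  0.1934 0.065 ] [-0.29 -0.05 -0.97] 17.31
0.0645 [0.522  0.1934 0.0645] [-0.31 -0.17 -0.05] 17.6
0.064 [0.522  0.1934 0.0641] [-1.05 -0.23  1.09] 17.89
0.0635 [0.522  0.1934 0.0636] [-0.64 -1.14  1.92] 18.18
0.063 [0.522  0.1934 0.0631] [-0.84  0.03  3.1 ] 18.48
```

View pics/p2t.png

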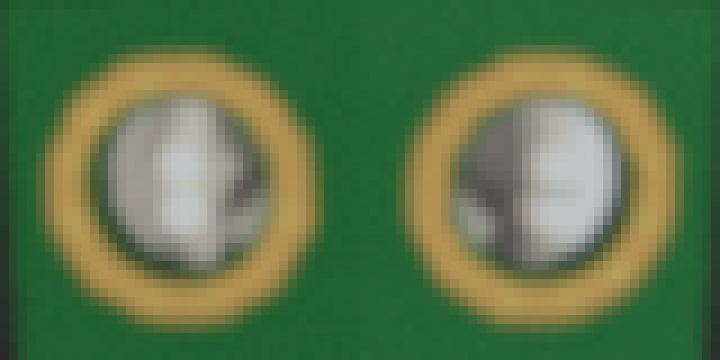

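Contact came at the expected height, rising smoothly to about 4 N, and the prongs show centred in both holes. I'll release and check the seating from above.

Run:
```python
from h import *
from bench import arm
b=[.5220,.1934]
arm.grip(.045,40)
arm.servo_line([*b,.148],velocity=.15)
arm.hold(.2)
s=arm.get_state();print(s["eef_pos"],s["force"],s["time"])
c=arm.camera("wrist");cv2.imwrite("pics/p3.png",c["img"][:,:,::-1]);pickle.dump((c,s),open("wp3.pkl","wb"))
import fit
from fit import *
fit.CL=200
i=c["img"].astype(float);im=cv2.GaussianBlur(i[:,:,0]-i[:,:,2],(0,0),.7)
H=[wproj(c,s,[*(np.array(b)+np.array([[np.cos(.3089),-np.sin(.3089)],[np.sin(.3089),np.cos(.3089)]])@h),.040]) for h in HO]
print(np.round(H))
hl(c,s,H,.0065,.040,im)
rz=c["range_z"]
```

```text
[0.52145072 0.19316763 0.14695281] [-0.14109931 -0.12955532  0.68011641] 19.7833
[[364. 324.]
 [274. 324.]
 [371. 165.]
 [267. 165.]]
  r 6.7 contrast 49.9 px [363. 323.]
  r 6.72 contrast 50.4 px [274.2 323.1]
  r 6.51 contrast 72.8 px [370.4 164.9]
  r 6.54 contrast 71.9 px [267.1 164.8]
 ctr [0.52155169 0.19290668] deg 17.69853724767973 res mm [[-0.23, -0.36], [-0.29, 0.17], [0.32, -0.09], [0.2, 0.28]]
```

View pics/p3.png

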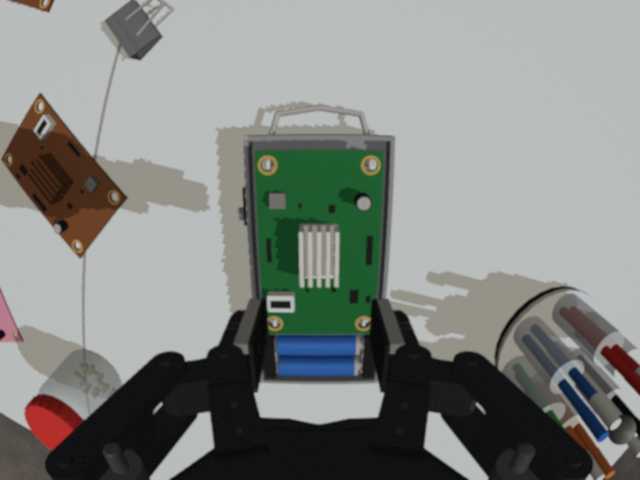

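The board rests centred on all four tips, with the socket at the cells' end. Now I'll press the socket end with shut fingers in small force-watched steps.

```bash
cat > press.py <<'E'
from h import *
from bench import arm
def press(xoff,ztop,zmin,bay=(.5218,.1932),psi=np.radians(17.7),Fmax=20.5,step=.0007):
    M=rv(toolrot(psi));p=np.array(bay)+xoff*np.array([np.cos(psi),np.sin(psi)])
    s=arm.get_state()
    arm.servo_line([*p,max(.09,s["eef_pos"][2])],velocity=.15,rotation=M)
    arm.grip(0,30)
    arm.servo_line([*p,ztop],velocity=.12);arm.hold(.25)
    f0=np.mean([(arm.hold(.02),arm.get_state()["force"][2])[1] for _ in range(5)]);print("f0",f0)
    z=ztop;peak=0;clicked=False;log=[]
    while z>zmin:
        z-=step
        arm.servo_line([*p,z],velocity=.02,guard=8)
        s=arm.get_state();F=s["force"][2]-f0;e=s["eef_pos"][2]
        print("z %.4f eef %.4f F %.1f h %.2f t %.1f"%(z,e,F,(e-.054)*1e3+F/3,s["time"]))
        if peak-F>4 and peak>8 and not clicked: clicked=True;print("CLICK")
        peak=max(peak,F)
        if F>Fmax: print("LIMIT");break
        if clicked and F>Fmax-6: print("firm after click");break
    return p
E
python3 - <<'E'
from press import *
press(.054,.066,.0465)
E
```

```text
f0 0.2800941672729253
z 0.0653 eef 0.0653 F 0.6 h 11.49 t 22.2
z 0.0646 eef 0.0645 F -1.6 h 9.99 t 22.5
z 0.0639 eef 0.0638 F 0.3 h 9.92 t 22.8
z 0.0632 eef 0.0632 F -0.8 h 8.90 t 23.0
z 0.0625 eef 0.0625 F -0.3 h 8.35 t 23.2
z 0.0618 eef 0.0617 F -0.5 h 7.58 t 23.5
z 0.0611 eef 0.0611 F -0.4 h 6.95 t 23.8
z 0.0604 eef 0.0605 F 0.4 h 6.58 t 24.0
z 0.0597 eef 0.0598 F 2.7 h 6.72 t 24.2
z 0.0590 eef 0.0591 F 2.8 h 6.07 t 24.5
z 0.0583 eef 0.0585 F 4.5 h 5.97 t 24.8
z 0.0576 eef 0.0579 F 5.0 h 5.55 t 25.0
z 0.0569 eef 0.0573 F 6.6 h 5.50 t 25.2
z 0.0562 eef 0.0568 F 8.8 h 5.69 t 25.5
z 0.0555 eef 0.0562 F 10.2 h 5.61 t 25.8
z 0.0548 eef 0.0556 F 11.4 h 5.45 t 26.0
z 0.0541 eef 0.0551 F 12.4 h 5.23 t 26.2
z 0.0534 eef 0.0545 F 12.8 h 4.82 t 26.5
z 0.0527 eef 0.0540 F 14.3 h 4.72 t 26.8
z 0.0520 eef 0.0525 F 5.4 h 0.29 t 27.0
CLICK
z 0.0513 eef 0.0518 F 8.1 h 0.51 t 27.2
z 0.0506 eef 0.0513 F 9.3 h 0.36 t 27.5
z 0.0499 eef 0.0507 F 10.3 h 0.18 t 27.8
z 0.0492 eef 0.0502 F 12.2 h 0.25 t 28.0
z 0.0485 eef 0.0496 F 14.1 h 0.33 t 28.2
z 0.0478 eef 0.0491 F 15.3 h 0.24 t 28.5
firm after click
```

The socket end clicked cleanly: force fell from 14.3 to 5.4 N and only the feet yielded after that. Now the far end.

Run:
```python
from press import *
s=arm.get_state();p=s["eef_pos"]
arm.servo_line([p[0],p[1],.105],velocity=.12)
c=arm.camera("wrist");cv2.imwrite("pics/q1.png",c["img"][:,:,::-1])
press(-.054,.0625,.0465)
```

```text
f0 -0.22955789525353126
z 0.0618 eef 0.0618 F 0.8 h 8.09 t 31.3
z 0.0611 eef 0.0611 F -0.3 h 6.99 t 31.6
z 0.0604 eef 0.0604 F 1.0 h 6.77 t 31.8
z 0.0597 eef 0.0598 F 2.8 h 6.69 t 32.1
z 0.0590 eef 0.0591 F 4.9 h 6.70 t 32.3
z 0.0583 eef 0.0584 F 4.7 h 5.95 t 32.6
z 0.0576 eef 0.0578 F 6.5 h 5.94 t 32.8
z 0.0569 eef 0.0572 F 8.0 h 5.85 t 33.1
z 0.0562 eef 0.0566 F 8.7 h 5.47 t 33.3
z 0.0555 eef 0.0560 F 10.1 h 5.36 t 33.6
z 0.0548 eef 0.0554 F 11.2 h 5.09 t 33.8
z 0.0541 eef 0.0548 F 12.5 h 4.98 t 34.1
z 0.0534 eef 0.0534 F 2.2 h 0.11 t 34.3
CLICK
z 0.0527 eef 0.0526 F 2.9 h -0.39 t 34.6
z 0.0520 eef 0.0521 F 6.0 h 0.07 t 34.8
z 0.0513 eef 0.0515 F 6.7 h -0.27 t 35.1
z 0.0506 eef 0.0509 F 9.1 h -0.06 t 35.3
z 0.0499 eef 0.0503 F 10.1 h -0.31 t 35.6
z 0.0492 eef 0.0498 F 12.7 h -0.02 t 35.8
z 0.0485 eef 0.0492 F 13.7 h -0.26 t 36.1
z 0.0478 eef 0.0486 F 15.2 h -0.37 t 36.3
firm after click
```

View pics/q1.png

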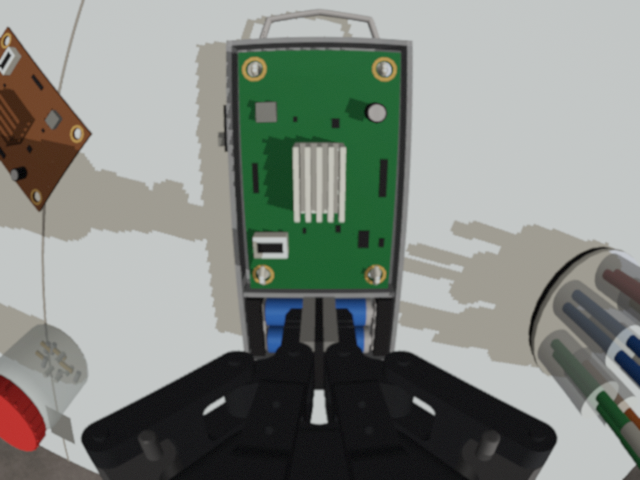

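Both ends have clicked. I'll retreat, then check the seating from above with images and depth.

Run:
```python
from fit import *
import fit
from bench import arm
fit.CL=200
s=arm.get_state();p=s["eef_pos"]
arm.servo_line([p[0],p[1],.11],velocity=.15)
b=np.array([.5218,.1932]);psi=np.radians(17.7)
X=np.array([np.cos(psi),np.sin(psi)])
arm.servo_line([*(b-.0*X),.137],velocity=.15);arm.hold(.4)
s=arm.get_state();c=arm.camera("wrist");cv2.imwrite("pics/e1.png",c["img"][:,:,::-1]);pickle.dump((c,s),open("we1.pkl","wb"))
print(s["eef_pos"],s["time"])
Rm=np.array([[np.cos(psi),-np.sin(psi)],[np.sin(psi),np.cos(psi)]])
i=c["img"].astype(float);im=cv2.GaussianBlur(i[:,:,0]-i[:,:,2],(0,0),.7)
H=[wproj(c,s,[*(b+Rm@h),.032]) for h in HO]
for z in(.032,.034,.036): print(z);m=hl(c,s,H,.0065,z,im)
# depth heights: board bare spots and desk, and wall top
def hz(P):
    u,v=wproj(c,s,P).round().astype(int);d=np.median(c["range_z"][v-1:v+2,u-1:u+2])
    o,r=wray(c,s,(u,v));Rt=R.from_rotvec(s["eef_rot"]).as_matrix();ax=Rt@c["mount"][:3,:3]@np.array([0,0,-1.])
    return (o+r*d/(r@ax))[2]*1e3
for h in((56,24),(56,-24),(-56,24),(-56,-24),(20,25),(-20,-25)): print(h,round(hz([*(b+Rm@(np.array(h)/1e3)),.032]),2))
for h in((0,80),(0,-90),(-110,0),(0,47.7),(0,-47.7)): print("desk/wall",h,round(hz([*(b+Rm@(np.array(h)/1e3)),.029 if abs(h[1])==47.7 else 0]),2))
T=[];img=c["img"][:,:,::-1]
for u,v in np.round(H).astype(int): T.append(cv2.resize(np.ascontiguousarray(img[v-18:v+18,u-18:u+18]),None,fx=8,fy=8,interpolation=cv2.INTER_CUBIC))
cv2.imwrite("pics/e1t.png",np.vstack([np.hstack([T[1],T[0]]),np.hstack([T[3],T[2]])]))
```

```text
[0.52146226 0.19309272 0.13698443] 37.8583
0.032
  r 6.74 contrast 44.2 px [363.8 324.9]
  r 6.66 contrast 45.1 px [274.  324.9]
  r 6.58 contrast 59.5 px [371.2 165.4]
  r 6.59 contrast 58.9 px [266.7 165.3]
 ctr [0.52190458 0.19311815] deg 17.72620328215805 res mm [[-0.04, -0.07], [-0.13, 0.04], [0.12, -0.05], [0.05, 0.08]]
0.034
  r 6.68 contrast 44.5 px [363.8 324.9]
  r 6.6 contrast 45.3 px [274.  324.9]
  r 6.52 contrast 59.9 px [371.2 165.4]
  r 6.53 contrast 59.2 px [266.7 165.3]
 ctr [0.52119448 0.19288488] deg 17.72657764945103 res mm [[-0.43, -0.49], [-0.69, 0.16], [0.68, -0.17], [0.44, 0.51]]
0.036
  r 6.62 contrast 44.8 px [363.8 324.9]
  r 6.55 contrast 45.6 px [274.  324.9]
  r 6.46 contrast 60.2 px [371.2 165.3]
  r 6.48 contrast 59.5 px [266.7 165.3]
 ctr [0.52048373 0.1926522 ] deg 17.72797004126613 res mm [[-0.82, -0.91], [-1.24, 0.27], [1.23, -0.29], [0.83, 0.93]]
(56, 24) 135.21
(56, -24) 134.66
(-56, 24) 31.72
(-56, -24) 31.67
(20, 25) 31.59
(-20, -25) 31.45
desk/wall (0, 80) -0.32
desk/wall (0, -90) 0.06
desk/wall (-110, 0) -0.15
desk/wall (0, 47.7) 28.69
desk/wall (0, -47.7) 28.94
```

View pics/e1t.png

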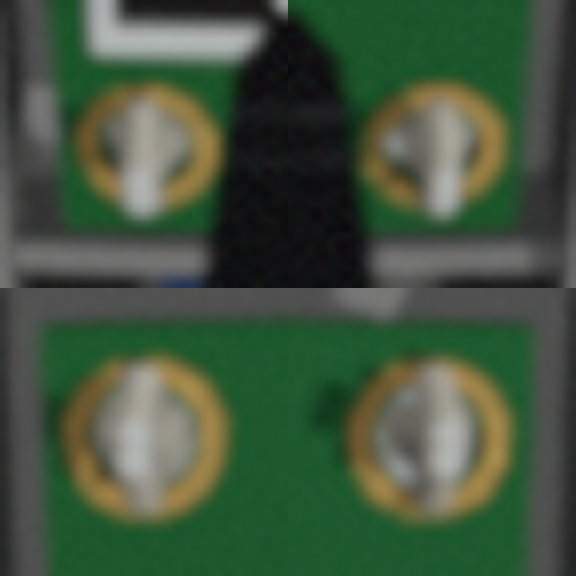

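View pics/e1.png

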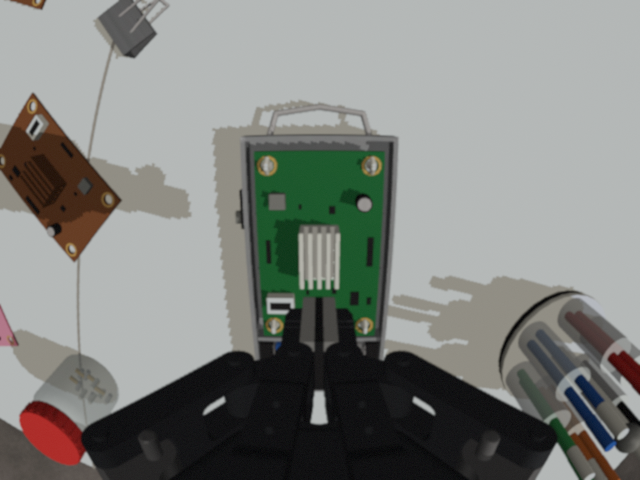

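```bash
python3 - <<'E'
from fit import *
c,s=pickle.load(open("we1.pkl","rb"));b=np.array([.5219,.1931]);psi=np.radians(17.72)
Rm=np.array([[np.cos(psi),-np.sin(psi)],[np.sin(psi),np.cos(psi)]])
for h in((47,37),(47,-37.5),(46,30),(62,37.5),(62,-37.5),(-47,30),(-47,-37)):
    u,v=wproj(c,s,[*(b+Rm@(np.array(h)/1e3)),.032]).round().astype(int);d=c["range_z"][v,u]
    o,r=wray(c,s,(u,v));ax=R.from_rotvec(s["eef_rot"]).as_matrix()@c["mount"][:3,:3]@np.array([0,0,-1.])
    print(h,c["img"][v,u],((o+r*d/(r@ax))[2]*1e3).round(2))
E
python3 - <<'E'
from bench import arm
p=arm.get_state()["eef_pos"];arm.servo_line([p[0],p[1],.2],velocity=.2);arm.hold(.3);print(arm.get_state()["time"],arm.get_state()["force"])
E
```

```text
(47, 37) [28 87 43] 32.05
(47, -37.5) [28 86 43] 31.98
(46, 30) [28 86 44] 31.1
(62, 37.5) [26 86 40] 31.3
(62, -37.5) [27 85 42] 31.77
(-47, 30) [28 89 45] 31.63
(-47, -37) [27 87 43] 31.57
38.675 [0.23660195 0.36045491 1.05256062]
```

All corners are level at about 32 mm, so the board is home. Handing in.

```bash
python3 -c "
from bench import arm
print(arm.finish_job())"
```

```text
the job is handed in; nothing more can be done
None
```

The green driver board is back in the lamp with all four posts clicked, and I handed the job in at about 39 s of the 61 s allowed. No verdict was reported.

**What I did:** I gripped the board by its heat sink, lifted it off the coaster and set it level on the four post tips with the socket next to the cells. I then pressed the socket end and the far end in turn with shut fingers. The peak force was 14.3 N with a clean click at the socket end, and 12.5 N with a clean click at the far end. After each click I pressed on to about 15 N.

**Last checks:**
- **Height:** the board's top reads 31.1–32.1 mm near all four corners, against 32 mm nominal.
- **Position:** the hole pattern lies within about 0.3 mm and 0.1° of where I measured the posts before placing the board.
- **Prongs:** they show over the hole rims at all four corners.
- **Release:** the gripper is clear above the board and touches nothing.

**Disagreed:** the far-end peak of 12.5 N is below the stated 14–19 N. I read the force only every 0.7 mm, so the true peak could be higher. Two depth readings at the socket end hit the finger instead of the board. I replaced them with other points there, and those read home.

**Not measured:** I did not measure the jar, clip or carousel afterwards. They looked in place in the last wrist picture, and the arm never came near them.

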